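Clamp a T-nut with a torque-limiting knob

TASK

Set the loose T-nut flat on the bed of the small vice, between its two jaws and square to them, without shoving the jaws, and let go of it. Then wind the orange ratchet cap clockwise until the jaws grip the nut and the slip clutch gives way: let it click two or three times, then stop, so that the nut is held at the set force and the clutch is not run on. Leave the collet and the sleeve beside the vice where they stand.

Things in the scene. Friction and masses are not known exactly. Their poses are not given: they have to be found in the camera images.
- spare_t_nut: Loose grey steel T-nut, 28 x 28 mm on plan and 18 mm high, 70 g. Origin at the centre of its underside, z up. Its two x sides are upright over the full height; its two y sides are upright for the lowest 9 mm and lean in above. It may be clamped on any of its four sides.
- pinion_vice: Small bench vice screwed down: steel base plate 110 (x) by 250 (y) by 10 mm; origin under its centre, z up. Its jaws close along y on a flat steel bed whose top is 30 mm up, x -35 to +35 mm. A back jaw, 44 mm wide, top at 44.5 mm, is locked anywhere, its sprung plate (5 N/mm) facing -y at y = 40 to 60 mm, not measured. A green housing, top 40 mm, carries the knob (x 0, y -78 mm).
- front_jaw: Moving aluminium jaw, 44 mm wide, top at 44.5 mm. Its frame is the vice's, shifted along y by its travel: its face is at its own y = 0 and looks to +y. At the start the travel is 0; it closes towards +y by 10 mm per radian of the dial, at most 42 mm. It pushes the nut over the bed until that meets the back plate after 12 to 32 mm, then another 3 to 4 mm until the clutch gives way.
- nest (a point): Point on the top of the vice's bed (30 mm above the bench), midway across (x = 0) and 20 mm along +y from the front jaw's starting face: where to set the nut, clear of both jaws. Axes as the vice's.
- cap (a point): Orange fluted ratchet cap, 32 mm across, 49 to 84 mm above the bench; this point is on its axis at 68 mm, x along the white mark. Turns endlessly without rising; clockwise from above closes the jaw. It drives the dial through a slip clutch, 20 clicks a turn (0.31 rad each): the dial runs at about 0.12 N m; with the nut tight the clutch gives way at about 0.3 N m. Fingertips stay 48 mm up or more.
- dial (a point): Aluminium dial on the shaft under the cap, 44 mm across, top at 45.5 mm; this point is on its axis, x along its red mark. At the start its mark and the cap's are in line; later the angle between them is what the clutch has slipped (two clicks about 0.63 rad, three about 0.94). It turns with the cap, stands still while the clutch slips, and keeps the nut gripped when the cap is let go.
- collet_sleeve: Bystander: dark steel sleeve, 44 mm in diameter, 36 mm high, standing loose behind the vice. Origin at the centre of its foot.
- er_collet: Bystander: grey slotted spring collet, 33 mm in diameter, 46 mm high, standing loose behind the vice. Origin at the centre of its foot.
Not all that is in view belongs to the job. Of the things like the spare_t_nut, leave any that is brown, green or turquoise; of the rest the smaller one is meant.

How it is judged:
By the outcome, as a careful person would: the job done as asked, in the order asked, and still so for the second after the job is handed in, with the robot touching nothing.
It also fails if it takes over 72 s, if anything falls off the work surface, if the arm or the gripper's body presses on something with over 40 N, if the wrist force passes 120 N, or if a joint passes its speed limit or range.

ROBOT

A 6-joint arm with a two-finger parallel gripper is mounted at the origin on a cart in front of the work surface, level with it; the furniture and walls round the work are solid. World frame = base frame: x ahead of the robot, y to its left, z up, the work surface at z = 0. Lengths are in m, angles in rad, forces in N, time in s.
With the tool pointing down it reaches from about 0.275 to 0.725 m from the base axis. Payload 5.6 kg.
Tool frame: the origin (TCP) lies between the finger pads; the fingertips stand 19 mm ahead of it and the grasp point (between the pads) is the TCP (r.tcp_to_tips is the z of the fingertips in the tool frame, in m); z points along the fingers, y is the line along which they close (so a half turn about z gives the same grasp; the last joint's range is limited). The gripper opens to 85 mm and grips with 20 to 120 N. Pads are 22 mm wide; open, the fingers measure 114 mm over their backs; the gripper's body (76 mm by 85 mm) begins 54 mm behind the grasp point. The pads swing forward as they close: fully open they stand 13 mm farther back than shut.
Start: joints at [1.417, 0.255, 0.108, 0, -1.424, -0.285], TCP at [0.234, 0.498, 0.25] pointing down, gripper open.
Joint ranges: [-2.95, 2.95], [-1.21, 1.97], [-1.09, 1.5], [-2.87, 1.71], [-2.94, -0.07], [-3.05, 3.05]. Speed limits (rad/s): [2.57, 2.57, 3.14, 3.14, 3.14, 3.14].

INTERFACE

Orientations are given as a unit quaternion [x, y, z, w].
In Python, from station import r gives the robot as it stands. The module is installed in compiled form; this text tells all that it offers. Calls block until the motion is done:
- r.reach(position, orientation): joint-space move of the TCP to a pose.
- r.move_linear(position, orientation=None, max_speed=0.15, stop_force=None): straight line of the TCP; orientation=None keeps the orientation; max_speed is the mean speed in m/s. With stop_force (N) it stops when the force on the tool has changed by that much, and returns True; else False.
- r.move_joints(angles): joint-space move.
- r.set_gripper(opening): finger opening in m; the grip force is fixed at half the most; returns when the fingers have stopped.
- r.hold(seconds).
- r.inverse_kinematics(position, orientation): joint angles nearest the present ones, or None.
- r.sense(): the state.
- r.read_camera(name): name is "scene" or "top" or "wrist"; returns the picture (480x640x3 uint8, red, green, blue); there is no depth.
- r.get_calibration(name): a dict with "camera_matrix" (3x3 intrinsics, pixels), "extrinsics" (4x4, takes a point from world to camera coordinates). Camera axes: x right, y down, z forward; pixel columns grow to the right and rows downward; lengths in m; the calibration is good to about 2 mm. A picture is of the moment at which its call begins: read the wrist's pose just before it. get_calibration takes no time and is no camera call; for the wrist camera it gives the pose at the moment of the call.
A pose or a line that the arm cannot do raises r.PlanningError and nothing moves.
- r.close_job(): hands the job in; it is judged then, once.
Trained networks look in the newest picture that a camera, given by its name, has taken for a name from the list of things; names that differ only in an ending like _2 or _b are one class to them, and where a whole thing is asked for, a point or a joint stands for the part that bears it (a point fixed in the world has none). Each returns a list of dicts, best first, with "conf" (0 to 1); they miss things now and then, are a little off and sometimes report something else, mostly with a low value. They report only what shows in the picture. A call takes as long as a camera call. They do not tell look-alikes from the thing itself.
- r.find_in(camera, query): "at" ([x, y, z] in m, in world coordinates, good to about 4 mm: the middle of the surface that is visible of it).
- r.trace(camera, query): "region" (480x640 bool, what is visible of it).
The state is a dict: "t": time; "q": joint angles; "qvel": joint speeds; "joint_efforts": joint torques, N m; "position": TCP position; "tcp_rot": TCP orientation; "force": force on the tool from outside, world axes, zero at the start; "torque": the same for the moment, N m; "opening": finger opening in m; "grasp_force": force on a finger pad.
Only numpy, scipy, OpenCV 4.12 (cv2) and the standard library are available. Lean on these libraries where they do the work, as an engineer would, in place of code of your own. Each camera call takes 0.05 s, during which the arm holds its last target. There are 200 camera calls.

## Working session

There is one attempt and no reset: what is moved stays moved. The work goes in short steps, each a Python script; the robot and the scene stay as the last script left them, time stands still between calls to the robot, and variables do not carry over. Pictures are saved under pics/ and viewed, at most 10 in all, crops included, and the job is handed in when it is done.

```bash
mkdir -p pics
python3 - <<'E'
from station import r
import cv2,numpy as np
ims=[]
for c in("scene","top"):
    im=r.read_camera(c); cv2.imwrite(f"pics/{c}0.png",im[:,:,::-1])
    for q in("spare_t_nut","pinion_vice","front_jaw","cap","dial","collet_sleeve","er_collet"):
        print(c,q,[(np.round(d["at"],3).tolist(),round(d["conf"],2)) for d in r.find_in(c,q)][:4])
    k=r.get_calibration(c);print(np.round(k["camera_matrix"],1).tolist(),np.round(k["extrinsics"],3).tolist())
s=r.sense();print(s["t"],s["position"],s["tcp_rot"],s["opening"],r.tcp_to_tips)
E
```

```text
scene spare_t_nut [([0.561, -0.19, 0.009], 0.83), ([0.548, -0.341, 0.018], 0.75), ([0.455, -0.246, 0.021], 0.74), ([0.625, -0.302, 0.018], 0.69)]
scene pinion_vice [([0.465, -0.018, 0.028], 0.78), ([0.459, 0.048, 0.046], 0.34)]
scene front_jaw [([0.46, 0.046, 0.043], 0.39)]
scene cap [([0.459, -0.029, 0.07], 0.97)]
scene dial [([0.457, -0.029, 0.066], 0.61)]
scene collet_sleeve [([0.69, 0.166, 0.02], 0.71)]
scene er_collet [([0.692, -0.159, 0.036], 0.92)]
[[467.1, 0.0, 316.9], [0.0, 467.1, 235.2], [0.0, 0.0, 1.0]] [[0.885, -0.466, -0.011, -0.531], [-0.23, -0.414, -0.881, 0.189], [0.406, 0.781, -0.474, 0.704], [0.0, 0.0, 0.0, 1.0]]
top spare_t_nut [([0.561, -0.182, 0.02], 0.74), ([0.557, -0.327, 0.027], 0.69), ([0.464, -0.231, 0.025], 0.61), ([0.629, -0.299, 0.019], 0.48)]
top pinion_vice [([0.479, 0.056, 0.031], 0.61)]
top front_jaw [([0.477, 0.044, 0.042], 0.49)]
top cap [([0.461, -0.02, 0.08], 0.69)]
top dial [([0.456, -0.022, 0.085], 0.59)]
top collet_sleeve [([0.695, 0.181, 0.03], 0.57)]
top er_collet [([0.698, -0.144, 0.048], 0.71), ([0.464, -0.021, 0.079], 0.4)]
[[455.4, 0.0, 332.4], [0.0, 455.4, 237.6], [0.0, 0.0, 1.0]] [[0.016, -1.0, 0.025, -0.082], [-0.983, -0.02, -0.181, 0.582], [0.182, -0.022, -0.983, 0.958], [0.0, 0.0, 0.0, 1.0]]
0.8 [0.23362438 0.49790285 0.25030724] [ 9.76030533e-01 -2.17633635e-01  3.70006166e-06 -8.17354649e-06] 0.08545135681930342 0.019
```

View pics/scene0.png

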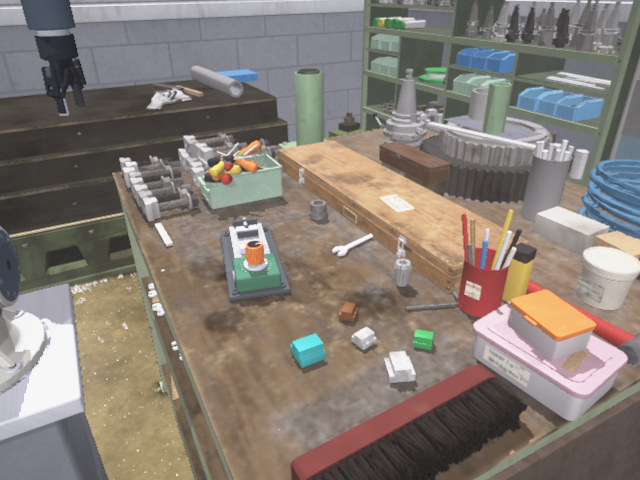

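View pics/top0.png

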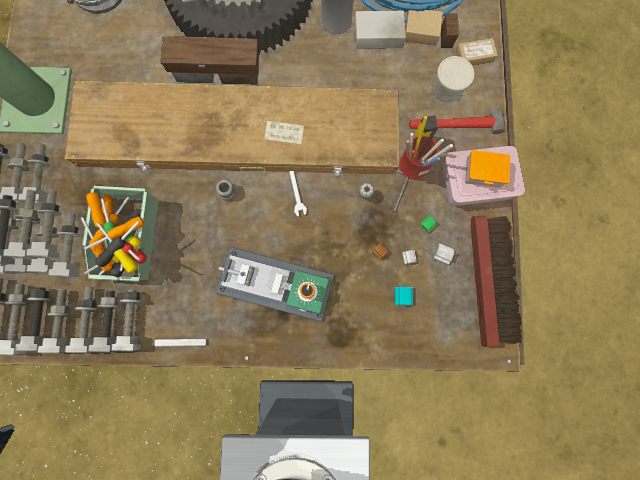

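The small grey nut is at top (409,257), beside a larger grey one at (444,253). The vice runs from its knob at (308,292) to its back jaw at about (240,270). Next I take wrist views of both.

```bash
cat > h.py <<'E'
from station import r
import cv2,numpy as np
from scipy.spatial.transform import Rotation as R
def Q(yaw): return (R.from_euler('z',yaw)*R.from_euler('x',np.pi)).as_quat()  # tool y = -(yaw dir y)
def px2w(k,uv,z):
    K,E=np.array(k["camera_matrix"]),np.array(k["extrinsics"]); Rm,t=E[:3,:3],E[:3,3]
    uv=np.atleast_2d(uv).astype(float)
    d=np.c_[uv,np.ones(len(uv))]@np.linalg.inv(K).T@Rm; c=-Rm.T@t
    return c+d*((z-c[2])/d[:,2])[:,None]
def w2px(k,p):
    K,E=np.array(k["camera_matrix"]),np.array(k["extrinsics"])
    q=(np.atleast_2d(p)@E[:3,:3].T+E[:3,3])@K.T; return q[:,:2]/q[:,2:]
E
python3 - <<'E'
from h import *
import pickle
k=r.get_calibration("top")
print(px2w(k,[(409,257),(444,253)],.015),px2w(k,[(230,249),(334,269),(325,320),(219,293)],.01))
ks={}
for n,p in(("v",(0.45,0.03,0.27)),("n",(0.53,-0.25,0.22))):
    r.reach(p,Q(-.22)); ks[n]=r.get_calibration("wrist"); im=r.read_camera("wrist"); cv2.imwrite(f"pics/w{n}.png",im[:,:,::-1])
    for q in (("cap","front_jaw","pinion_vice") if n=="v" else ("spare_t_nut",)):
        print(q,[(np.round(d["at"],3).tolist(),round(d["conf"],2)) for d in r.find_in("wrist",q)][:4])
pickle.dump(ks,open("ks.pkl","wb"))
print(r.sense()["t"])
E
```

```text
[[ 0.54883576 -0.24899523  0.015     ]
 [ 0.5597451  -0.33031308  0.015     ]] [[ 0.56004556  0.16272231  0.01      ]
 [ 0.5184286  -0.07692627  0.01      ]
 [ 0.40310383 -0.05848416  0.01      ]
 [ 0.45917912  0.18171992  0.01      ]]
cap [([0.468, -0.017, 0.083], 0.66)]
front_jaw [([0.678, 0.176, 0.024], 0.74), ([0.478, 0.039, 0.041], 0.64)]
pinion_vice [([0.489, 0.056, 0.031], 0.9)]
spare_t_nut [([0.464, -0.238, 0.026], 0.85), ([0.565, -0.186, 0.022], 0.69), ([0.629, -0.297, 0.02], 0.62), ([0.548, -0.256, 0.015], 0.57)]
4.1
```

View pics/wv.png

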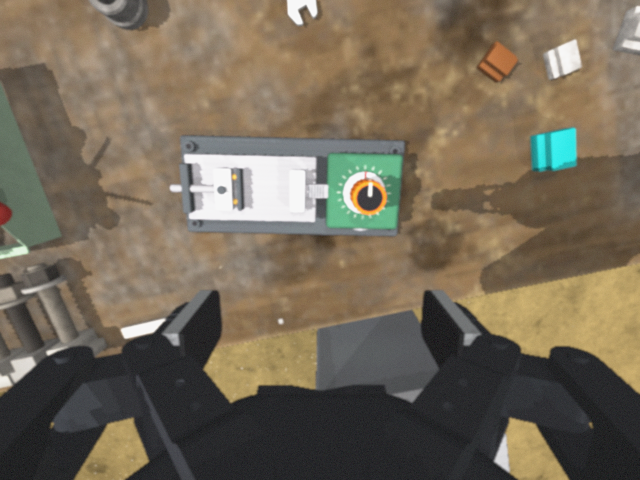

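View pics/wn.png

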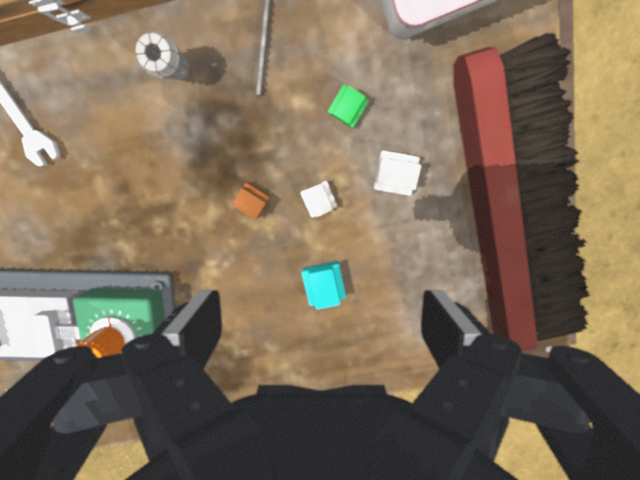

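The vice is at wv (182-404, 137-235), with the back jaw plate near x≈240, the front jaw face near x≈290 and the cap at (369,193). The small grey nut is at wn (319,199). I segment and zoom in for precise poses.

Run:
```python
from h import *
import pickle
ks=pickle.load(open("ks.pkl","rb"))
a=cv2.imread("pics/wv.png");b=cv2.imread("pics/wn.png")
# vice base corners from wv
k=ks["v"]
c=px2w(k,[(182,137),(404,141),(398,235),(181,232)],.01)
print(np.round(c,4).tolist())
for z,pts in((.0445,[(305,170),(305,212),(290,170),(290,212),(241,168),(241,210)]),(.084,[(369,193)])):
    print(z,np.round(px2w(k,pts,z),4).tolist())
h=cv2.cvtColor(b,cv2.COLOR_BGR2HSV); m=((h[...,1]<60)&(h[...,2]>110)).astype(np.uint8)
m2=np.zeros_like(m); m2[170:228,290:350]=m[170:228,290:350]
n,l,s,ce=cv2.connectedComponentsWithStats(m2); i=1+s[1:,4].argmax()
cs=cv2.findContours((l==i).astype(np.uint8),0,1)[0][0]
for z in(0,.009,.018):
    w=px2w(ks["n"],cs[:,0],z)[:,:2]; print(z,cv2.minAreaRect((w*1000).astype(np.float32)))
A=cv2.resize(a[125:245,170:410],None,fx=3.2,fy=3.2,interpolation=2)
B=cv2.resize(b[165:235,285:355],None,fx=3,fy=3,interpolation=2)
o=np.zeros((600,780,3),np.uint8);o[:A.shape[0],:A.shape[1]]=A;o[388:388+B.shape[0],:B.shape[1]]=B
T=cv2.imread("pics/top0.png")[240:330,210:345];T=cv2.resize(T,None,fx=2.3,fy=2.3,interpolation=2);o[390:390+T.shape[0],220:220+T.shape[1]]=T
cv2.imwrite("pics/z1.png",o)
```

```text
[[0.5619, 0.1621, 0.01], [0.5044, -0.0757, 0.01], [0.4, -0.0521, 0.01], [0.4598, 0.198, 0.01]]
0.0445 [[0.4991, 0.0362, 0.0445], [0.4567, 0.0463, 0.0445], [0.5025, 0.0513, 0.0445], [0.4601, 0.0618, 0.0445], [0.5154, 0.0998, 0.0445], [0.4735, 0.1119, 0.0445]]
0.084 [[0.4675, -0.0191, 0.084]]
0 ((547.7066040039062, -250.81007385253906), (32.3986930847168, 31.8587646484375), 11.101981163024902)
0.009 ((548.9110717773438, -251.14251708984375), (31.552215576171875, 31.02640724182129), 11.101912498474121)
0.018 ((550.1155395507812, -251.474853515625), (30.7058048248291, 30.19407844543457), 11.101840019226074)
```

View pics/z1.png

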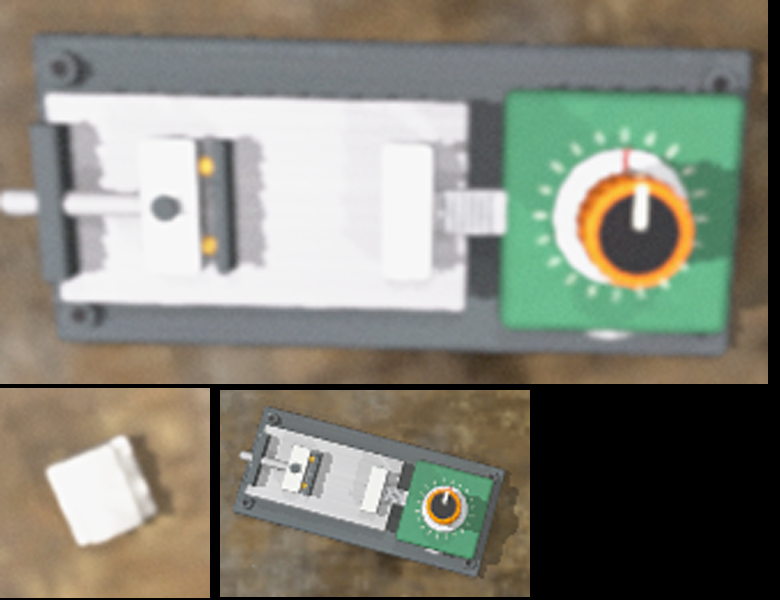

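Run:
```python
from h import *
import pickle
from scipy.optimize import least_squares
ks=pickle.load(open("ks.pkl","rb")); kw=ks["v"]; kt=r.get_calibration("top")
w=[((55,125,10),(181.3,136.6)),((55,-125,10),(404,140.6)),((-55,-125,10),(397.2,235)),((-55,125,10),(188,231)),((22,0,44.5),(289.4,169.4)),((-22,0,44.5),(289.9,212.5)),((0,-78,84),(369,196.9))]
t=[((55,125,10),(230.4,248.3)),((55,-125,10),(333,273.9)),((-55,-125,10),(322.2,320)),((-55,125,10),(217.4,292.2)),((0,-78,84),(307.4,290.4))]
def tf(p,P): 
    c,s=np.cos(p[2]),np.sin(p[2]); P=np.array(P)/1000.; return P@np.array([[c,-s,0],[s,c,0],[0,0,1]]).T+[p[0],p[1],0]
def res(p,k,L): return (w2px(k,tf(p,[a for a,_ in L]))-np.array([b for _,b in L])).ravel()
for f in(lambda p:res(p,kw,w),lambda p:res(p,kt,t),lambda p:np.r_[res(p,kw,w),res(p,kt,t)]):
    s=least_squares(f,[.48,.055,-.24],loss="soft_l1"); print(s.x,np.round(s.fun,1))
p=s.x
bp=px2w(kw,[(239.5,168.5),(240.5,210)],.0445)-[p[0],p[1],0]
print("back y",bp[:,:2]@[-np.sin(p[2]),np.cos(p[2])])
nest=tf(p,[[0,20,30]])[0]; cap=tf(p,[[0,-78,68]])[0]; print(nest,cap)
for n,(x,y,z,a) in dict(n=(.549,-.251,.0205,np.radians(101.1)),v=(*nest[:2],.052,p[2]+np.pi/2),c=(*cap[:2],.07,p[2])).items():
    for d in np.arange(-2,3)*np.pi/(1 if n!='c' else 2):
        q=r.inverse_kinematics((x,y,z),Q(a+d)); print(n,round(a+d,2),None if q is None else np.round(q,2))
```

```text
[ 0.48153978  0.05699506 -0.23495369] [-3.1 -0.9  1.3 -1.4  0.7  0.9 -0.9  1.9 -0.1  0.3 -0.2 -0.4  0.5  0.5]
[ 0.48326319  0.0555136  -0.238013  ] [-0.8 -1.9  1.8 -0.   0.3  1.2 -2.1  0.7  0.4 -0.6]
[ 0.48172519  0.05682281 -0.2343145 ] [-3.  -1.1  1.4 -1.7  0.8  0.7 -0.8  1.8  0.   0.1 -0.1 -0.7  0.7  0.2
 -1.6 -1.1  1.2  0.4 -0.1  1.7 -2.7  1.6 -0.3 -0. ]
back y [0.05118405 0.05223117]
[0.48636872 0.07627629 0.03      ] [ 0.46361544 -0.01904574  0.068     ]
n -4.52 [-0.17  0.52 -0.11 -0.   -0.94 -2.78]
n -1.38 [-0.17  0.52 -0.11  0.   -0.94  0.36]
n 1.76 [-0.17  0.52 -0.11 -0.   -0.94 -2.78]
n 4.91 [-0.17  0.52 -0.11  0.   -0.94  0.36]
n 8.05 [-0.17  0.52 -0.11 -0.   -0.94 -2.78]
v -4.95 [ 0.47  0.3  -0.37  0.   -0.9   2.43]
v -1.81 [ 0.47  0.3  -0.37  0.   -0.9  -0.71]
v 1.34 [ 0.47  0.3  -0.37  0.   -0.9   2.43]
v 4.48 [ 0.47  0.3  -0.37  0.   -0.9  -0.71]
v 7.62 [ 0.47  0.3  -0.37  0.   -0.9   2.43]
c -3.38 [ 0.3   0.23 -0.42 -0.   -0.92 -2.1 ]
c -1.81 [ 0.3   0.23 -0.42  0.   -0.92 -0.53]
c -0.23 [ 0.3   0.23 -0.42  0.   -0.92  1.04]
c 1.34 [ 0.3   0.23 -0.42  0.   -0.92  2.61]
c 2.91 [ 0.3   0.23 -0.42 -0.   -0.92 -2.1 ]
```

Run:
```python
from h import *
def st(l): s=r.sense(); print(l,round(s["t"],2),np.round(s["position"],4),"op",round(s["opening"],4),"gf",np.round(s["grasp_force"],1),"F",np.round(s["force"],1))
qn,qv=Q(-1.377),Q(-0.2350-np.pi/2)
r.reach((.549,-.251,.08),qn); r.set_gripper(.05)
print(r.move_linear((.549,-.251,.0205),max_speed=.1,stop_force=8)); st("down")
r.set_gripper(0); st("grip")
r.move_linear((.549,-.251,.11),max_speed=.2); st("up")
r.reach((.4864,.0763,.13),qv); st("over")
r.move_linear((.4864,.0763,.06),max_speed=.15)
im=r.read_camera("scene"); cv2.imwrite("pics/s2.png",cv2.resize(im[210:310,200:310],None,fx=5,fy=5,interpolation=2)[:,:,::-1])
im=r.read_camera("wrist"); cv2.imwrite("pics/w2.png",im[:,:,::-1]); st("hover")
```

```text
False
down 6.36 [ 0.5495 -0.2512  0.021 ] op 0.0502 gf 0.0 F [-0.4  0.7 -0.1]
grip 6.68 [ 0.5498 -0.2512  0.0217] op 0.0267 gf 60.8 F [-0.6  0.8  5.6]
up 7.28 [ 0.5485 -0.2507  0.1095] op 0.0265 gf 60.1 F [ 0.6 -0.4 -0.9]
over 8.55 [0.4864 0.0758 0.1295] op 0.0265 gf 60.1 F [ 0.3  0.6 -1.5]
hover 9.27 [0.4875 0.0764 0.0612] op 0.0261 gf 60.1 F [-0.3  1.1 -0.2]
```

View pics/w2.png

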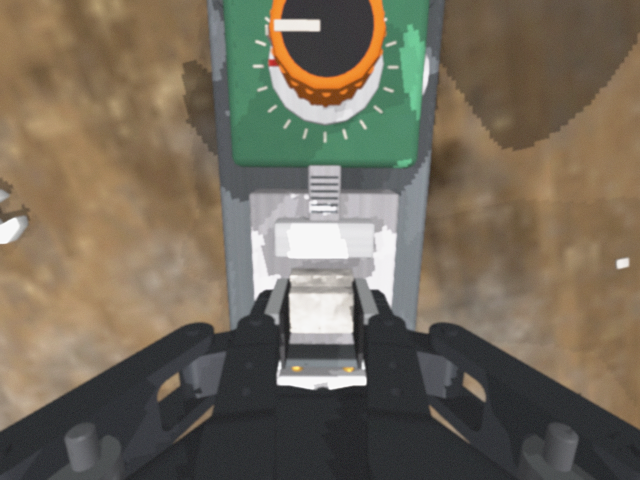

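The nut is held square and centred between the jaws: front edge at row ~270, front jaw face at row ~258, back plate at row ~360. I check the clearance numerically, then set it down.

Run:
```python
from h import *
def st(l): s=r.sense(); print(l,round(s["t"],2),np.round(s["position"],4),"op",round(s["opening"],4),"gf",np.round(s["grasp_force"],1),"F",np.round(s["force"],1))
k=r.get_calibration("wrist"); p=np.array([.48173,.05682,-.2345])
u=np.array([[np.cos(p[2]),np.sin(p[2])],[-np.sin(p[2]),np.cos(p[2])]])
for n,px,z in(("jaw L",(276,258),.0445),("jaw R",(373,257),.0445),("nut front",(320,270),.0485),("nut L",(291,285),.0485),("nutR",(352,285),.0485),("back",(322,362),.0445)):
    print(n,np.round(u@(px2w(k,[px],z)[0,:2]-p[:2])*1000,1))
print(r.move_linear((.4864,.0763,.0512),max_speed=.03,stop_force=6)); st("down")
r.set_gripper(.045); st("open")
r.move_linear((.4864,.0763,.13),max_speed=.2)
q=np.array(r.sense()["q"]);
# back off so that the wrist camera (towards -vice y) sees the nut
c=np.array([.48637,.07628,0])+.05*np.array([-u[1,0],-u[1,1],0])*-1
r.reach((c[0],c[1],.22),Q(p[2]-np.pi/2)); 
im=r.read_camera("wrist"); cv2.imwrite("pics/w3.png",im[:,:,::-1]); st("look")
```

```text
jaw L [21.   0.6]
jaw R [-21.9   0.1]
nut front [1.5 4.7]
nut L [14.3 11.7]
nutR [-12.6  11.8]
back [ 0.7 53.5]
True
down 9.61 [0.4867 0.0765 0.0517] op 0.0267 gf 60.7 F [-1.   0.3  4.1]
open 9.93 [0.4859 0.0762 0.0508] op 0.0452 gf 0.0 F [0.6 0.5 0.5]
look 11.01 [0.4972 0.1248 0.2184] op 0.0456 gf 0.0 F [-0.9 -0.3 -0.4]
```

View pics/w3.png

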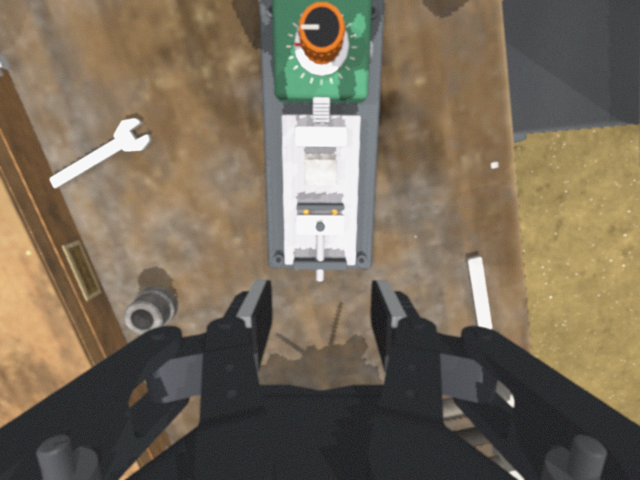

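The nut stands flat and square between the jaws at (321,173), touching neither. Now the cap.

Run:
```python
from h import *
import json
def st(l): s=r.sense(); print(l,round(s["t"],2),np.round(s["position"],4),"q6",round(s["q"][5],3),"op",round(s["opening"],4),"gf",np.round(s["grasp_force"],1),"F",np.round(s["force"],1),"T",np.round(s["torque"],3),"e6",round(s["joint_efforts"][5],3))
c=(.4637,-.0190); y=1.64
r.reach((*c,.14),Q(y)); 
print(r.move_linear((*c,.070),max_speed=.12,stop_force=8)); st("down")
r.set_gripper(0); st("grip")
q=np.array(r.sense()["q"]); json.dump(q.tolist(),open("q0.json","w"))
for i in range(7):
    q[5]-=.3; r.move_joints(q); st(round(.3*(i+1),2))
```

```text
False
down 14.83 [ 0.4643 -0.019   0.0706] q6 2.913 op 0.0449 gf 0.0 F [-0.7 -0.6  0.6] T [0.042 0.065 0.018] e6 -0.001
grip 15.11 [ 0.4635 -0.019   0.0712] q6 2.913 op 0.0309 gf 58.9 F [-4.4  0.5  7. ] T [0.353 1.568 0.01 ] e6 0.001
0.3 15.5 [ 0.4632 -0.019   0.0713] q6 2.616 op 0.0306 gf 60.1 F [-1.4  0.9 -1.9] T [-0.016  0.442 -0.126] e6 -0.167
0.6 15.89 [ 0.463  -0.019   0.0713] q6 2.318 op 0.0306 gf 60.4 F [-3.2  2.   0.7] T [ 0.327  1.203 -0.092] e6 -0.142
0.9 16.28 [ 0.4629 -0.0189  0.0713] q6 2.017 op 0.0306 gf 60.6 F [-5.4  1.   2.4] T [ 0.698  1.621 -0.034] e6 -0.056
1.2 16.68 [ 0.4628 -0.0187  0.0713] q6 1.717 op 0.0303 gf 60.7 F [-5.2  2.6  3.8] T [ 0.875  1.85  -0.198] e6 -0.043
1.5 17.07 [ 0.4627 -0.0186  0.0713] q6 1.417 op 0.0304 gf 60.8 F [-5.8  4.4  2.6] T [ 1.203  1.986 -0.145] e6 -0.043
1.8 17.46 [ 0.4628 -0.0184  0.0713] q6 1.117 op 0.0305 gf 60.8 F [-4.8  4.3  4.3] T [ 1.492  2.135 -0.194] e6 -0.042
2.1 17.85 [ 0.4628 -0.0182  0.0713] q6 0.817 op 0.0308 gf 60.8 F [-5.6  5.4  3.8] T [ 1.752  2.114 -0.115] e6 -0.041
```

```bash
cat > turn.py <<'E'
from h import *
import json,sys
q0=json.load(open("q0.json"))
a0,a1,d=map(float,sys.argv[1:4])
q=np.array(q0); 
for a in np.arange(a0,a1+1e-6,d):
    q[5]=q0[5]-a; r.move_joints(q); 
    s=[]
    for i in range(3): s.append(r.sense()); r.hold(.02)
    print(round(a,2),round(s[-1]["t"],2),"Tz",np.round([x["torque"][2] for x in s],3),"e6",np.round([x["joint_efforts"][5] for x in s],3),"q6err",round(s[-1]["q"][5]-q[5],4))
E
python3 turn.py 2.16 2.7 .06
```

```text
2.16 18.13 Tz [-0.104 -0.104 -0.125] e6 [-0.007  0.043  0.074] q6err 0.0048
2.22 18.43 Tz [-0.194 -0.149 -0.106] e6 [-0.006  0.043  0.074] q6err 0.0048
2.28 18.73 Tz [-0.115 -0.103 -0.135] e6 [-0.006  0.044  0.075] q6err 0.0048
2.34 19.03 Tz [-0.037 -0.07  -0.063] e6 [-0.023  0.026  0.057] q6err 0.0049
2.4 19.33 Tz [-0.063 -0.065 -0.095] e6 [-0.05   0.     0.032] q6err 0.0049
2.46 19.63 Tz [-0.048 -0.027 -0.065] e6 [-0.077 -0.027  0.004] q6err 0.0049
2.52 19.93 Tz [-0.032  0.039  0.014] e6 [-0.103 -0.053 -0.022] q6err 0.005
2.58 20.23 Tz [-0.007 -0.037  0.01 ] e6 [-0.127 -0.077 -0.046] q6err 0.005
2.64 20.53 Tz [0.031 0.028 0.019] e6 [-0.144 -0.095 -0.064] q6err 0.005
2.7 20.83 Tz [0.01  0.064 0.039] e6 [-0.157 -0.107 -0.075] q6err 0.0051
```

```bash
python3 turn.py 2.75 3.2 .05
```

```text
2.75 21.13 Tz [0.031 0.016 0.104] e6 [-0.15  -0.108 -0.081] q6err 0.0051
2.8 21.43 Tz [0.038 0.002 0.038] e6 [-0.116 -0.073 -0.045] q6err 0.0051
2.85 21.73 Tz [-0.064 -0.016 -0.005] e6 [-0.104 -0.06  -0.032] q6err 0.005
2.9 22.03 Tz [ 0.001 -0.056  0.041] e6 [-0.094 -0.052 -0.026] q6err 0.005
2.95 22.33 Tz [ 0.038  0.002 -0.006] e6 [-0.119 -0.078 -0.052] q6err 0.0051
3.0 22.63 Tz [0.053 0.034 0.042] e6 [-0.139 -0.097 -0.071] q6err 0.0051
3.05 22.93 Tz [0.001 0.08  0.09 ] e6 [-0.148 -0.106 -0.079] q6err 0.0051
3.1 23.23 Tz [0.013 0.022 0.016] e6 [-0.118 -0.074 -0.046] q6err 0.005
3.15 23.53 Tz [0.024 0.012 0.02 ] e6 [-0.098 -0.055 -0.027] q6err 0.005
3.2 23.83 Tz [-0.071 -0.046  0.039] e6 [-0.09  -0.048 -0.021] q6err 0.005
```

The contact, the clutch peaks at 2.73 and 3.04 rad, and the valley after two clicks are all clear. I release and compare the marks.

Run:
```python
from h import *
r.set_gripper(.046)
c=np.array([.4637,-.0190]); r.move_linear((*c,.15),max_speed=.2)
v=np.array([.2323,.9726])  # vice +y
p=np.array([.48173,.05682])
g=c+v*.12
r.reach((*g,.2),Q(-.2345-np.pi/2))
k=r.get_calibration("wrist"); im=r.read_camera("wrist")
print(r.sense()["t"]); u,w=w2px(k,[[*(c+v*.05),.06]])[0]; print(w2px(k,[[*c,.084],[*c,.0455]]),u,w)
x0=int(np.clip(u-100,0,440));y0=int(np.clip(w-75,0,330)); print(x0,y0)
cv2.imwrite("pics/w4.png",cv2.resize(im[y0:y0+150,x0:x0+200],None,fx=4,fy=4,interpolation=2)[:,:,::-1])
```

```text
25.325
[[320.04810557  64.47224582]
 [320.11375458  77.24886861]] 320.0823295311715 145.13792220549337
220 70
```

View pics/w4.png

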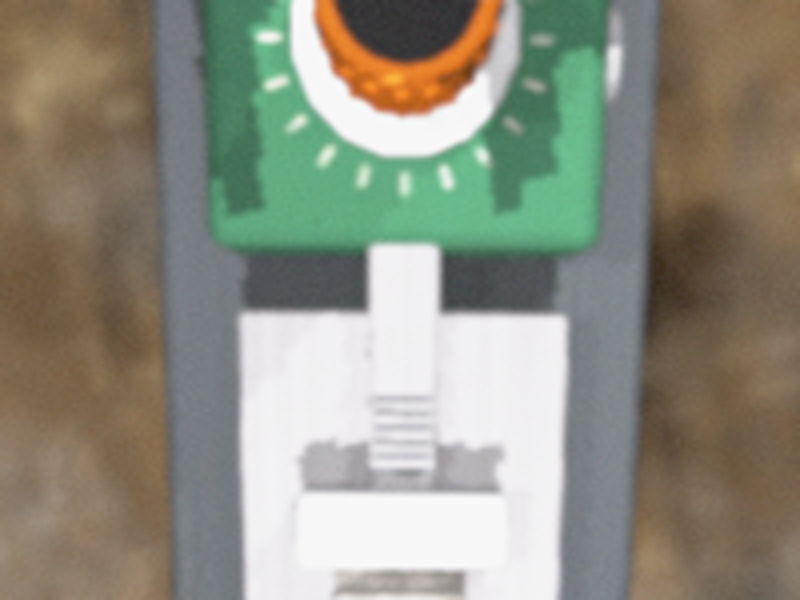

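The front jaw is on the nut, but the view cuts off the marks. I put the camera straight above the cap.

Run:
```python
from h import *
c=np.array([.4637,-.0190]); k=r.get_calibration("wrist"); E=np.array(k["extrinsics"]); cam=-E[:3,:3].T@E[:3,3]; pos=np.array(r.sense()["position"])
print(cam,pos,E[2,:3])
v=np.array([.2323,.9726])
t=c-v*.015+(pos-cam)[:2]; print(t)
r.reach((*t,.2),Q(-.2345-np.pi/2))
k=r.get_calibration("wrist"); im=r.read_camera("wrist"); m=w2px(k,[[*c,.084],[*c,.0455]]); print(m,r.sense()["t"])
u,w=m[0]; x0=int(np.clip(u-80,0,480));y0=int(np.clip(w-50,0,360)); print(x0,y0)
cv2.imwrite("pics/w5.png",cv2.resize(im[y0:y0+120,x0:x0+160],None,fx=5,fy=5,interpolation=2)[:,:,::-1])
```

```text
[0.47590733 0.03370215 0.32276343] [0.49084681 0.09729455 0.19869689] [ 0.05805361  0.25017288 -0.96645916]
[0.47515497 0.03000341]
[[319.95257945 176.58196839]
 [320.07978547 173.14694497]] 25.7583
239 126
```

View pics/w5.png

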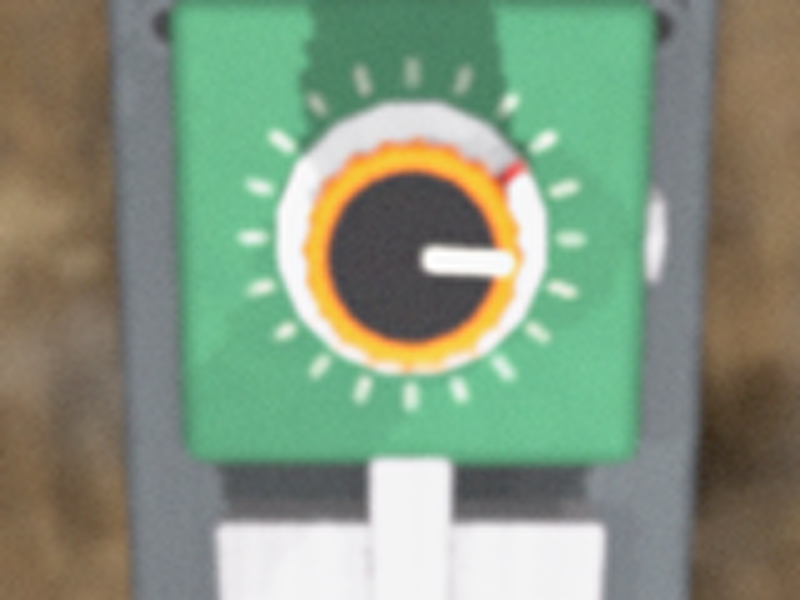

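The cap mark points to −3.5° and the dial mark to about 32°. The difference is about 0.62 rad, which is two clicks. I hand in.

```bash
python3 -c "
from station import r
print(r.close_job())"
```

```text
the job is handed in; nothing more can be done
None
```

The small grey T-nut sits square on the vice bed, gripped by the jaws with the clutch slipped two clicks (about 0.62 rad between the marks); the collet and sleeve were left alone, and the job was handed in at about 26 s with the arm clear.

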